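Wind the bedside music box and start it

ROBOT

A 6-joint arm with a two-finger parallel gripper is mounted at the origin on the work surface. World frame = base frame: x ahead of the robot, y to its left, z up, the work surface at z = 0. Lengths are in m, angles in rad, forces in N, time in s.
With the tool pointing down it reaches from about 0.35 to 0.775 m from the base axis. Payload 5.5 kg.
Tool frame: the origin (TCP) lies between the finger pads; the fingertips stand 8 mm ahead of it and the grasp point (between the pads) lies 11 mm behind it; z points along the fingers, y is the line along which they close (so a half turn about z gives the same grasp; the last joint's range is limited). The gripper opens to 85 mm and grips with 20 to 120 N. Pads are 22 mm wide; open, the fingers measure 114 mm over their backs; the gripper's body (76 mm by 85 mm) begins 54 mm behind the grasp point. The pads swing forward as they close: fully open they stand 13 mm farther back than shut.
Start: joints at [-1.347, 0.313, 0.046, 1.304, 0, 1.431], TCP at [0.205, -0.537, 0.239] pointing down, gripper open.
Joint ranges: [-2.76, 2.76], [-0.86, 1.69], [-1.03, 1.26], [-2.2, 2.34], [-1.47, 1.5], [-3.14, 3.14]. Speed limits (rad/s): [2.57, 2.57, 3.14, 3.14, 3.14, 3.14].

INTERFACE

Orientations are given as a unit quaternion [w, x, y, z].
In Python, from workcell import env gives the robot as it stands.
- The arm moves only by the tool move_arm, never from a script. Its argument "moves" is one flat list of numbers, 5 for each row, row after row: the shift along the world's x, y, z in m, then the turn about the world's z in rad, then the finger opening in m, from 0 to 0.0854. A call has 1 to 12 rows; each row is the pose to reach, as a shift and turn from the pose commanded when the call began; what a row does not reach only later rows make up. A row lasts 1/12 s, in which the tool goes at most 41.7 mm and 7.16 degrees, less where a joint would pass 70% of its speed; a pose out of reach is approached as far as the arm can. A call with a gripper value outside its range is refused whole. The fingers move at their own pace and stop on an object; "newtons" is the grip in N (left out, the last holds). Time passes only in rows, so rows that repeat a pose let the fingers close. It gives the time, the measured TCP pose, the force, the opening and the grip force at its end, in the units of the state.
- env.get_state(): the state, without advancing time (a new reading comes with each control period).
- env.read_camera(name): name is "scene" or "top" or "wrist"; returns a dict with "pixels" (480x640x3 uint8, red, green, blue), "camera_matrix" (3x3 intrinsics, pixels), "rvec" (rotation vector, rad) and "tvec" (3), from world to camera coordinates, as OpenCV has them. Camera axes: x right, y down, z forward; pixel columns grow to the right and rows downward; lengths in m; the calibration is good to about 2 mm. A picture is of the moment at which its call begins. There is no depth.
- env.hand_in(): hands the job in; it is judged then, once.
The state is a dict: "clock": time; "joint_pos": joint angles; "qvel": joint speeds; "tau": joint torques, N m; "tcp_pos": TCP position; "orientation": TCP orientation; "wrist_force": force on the tool from outside, world axes, zero at the start; "ft_torque": the same for the moment, N m; "finger_gap": finger opening in m; "grip_force": force on a finger pad.
Only numpy, scipy, OpenCV 4.12 (cv2) and the standard library are available. Lean on these libraries where they do the work, as an engineer would, in place of code of your own. Each camera call takes 0.05 s, during which the arm holds its last target. There are 200 camera calls.

TASK

Wind the music box by turning its brass key clockwise in part turns, pinching it gently, until the gauge pointer stands between the two long bars, and let the key go. Then push the start lever fully over to the far side of the box. Leave the other things on the nightstand where they are.

Things in the scene. Friction and masses are not known exactly. Their poses are not given: they have to be found in the camera images.
- music_box: Dark wooden music box, 160 (x) x 240 (y) x 60 mm tall in its own axes, fixed to the nightstand. Origin: centre of its underside; its -x long side is its near side (towards the robot), +x its far side. On its flat top, from +y to -y: spring gauge, key, start lever.
- key (a joint): Winding, rad: grows as the key is turned clockwise seen from above. Begins at 0.3 to 1.8; full is 4.2 to 5.0; above 5.4 overwound. Axis: vertical, at x 0, y -12 mm of the box. Takes 0.08 to 0.12 N m (spring and friction) and stays where left. At 0 the flat bow lies along the box's x axis; at v it has turned clockwise by v.
- key_grip (a point): Middle of the key's flat upright brass bow, on its axis, 100 mm above the nightstand (40 mm above the box's top). The bow is a two-lobed plate 74 mm wide (point's x), 10 mm thick (point's y: pinch across this), 34 mm tall, its top 117 mm above the nightstand, on a 12 mm stem. The point turns with the key.
- gauge (a joint): Spring gauge, rad: always 0.4 x the key's value. A thin 50 mm dark pointer on a pale plate, pivot at x 0, y +58 mm of the box. It sweeps clockwise from above, from the near (-x) side past +y to the far (+x) side; two long raised bars at the scale's edge, at 1.68 and 2.00, bound the full zone.
- start (a joint): Start lever, rad: 0 leaning to the box's near (-x) side (stop), 0.5 upright, 1.0 leaning to its far (+x) side (play); stays where it is left. It begins between 0 and 0.15.
- start_tip (a point): Centre of the 26 mm brass ball on the tip of the start lever, a 60 mm steel rod pivoted at x 0, y -90 mm of the box, 82 mm above the nightstand, on a block 70 x 50 x 25 mm; the ball's centre is 135 mm high and 29 mm off the pivot at either end of the swing, 142 mm high when upright.
- tumbler: Bystander, loose: open stainless tumbler, 74 mm across, 120 mm tall; origin under its centre.
- trinket_box: Bystander, loose: red ceramic trinket box with a domed lid, 86 mm across, 75 mm tall; origin under its centre.
- jar: Bystander, loose: glass jar with clamped lid, 80 mm across, 114 mm tall; origin under its centre.
- fan: Bystander, loose: teal mini fan, 100 mm wide, 175 mm tall; origin under its round foot.
- scratcher: Bystander, loose: wooden back scratcher 400 mm long, lying flat along its x axis, 8 mm thick; origin under its middle.

How it is judged:
By the outcome, as a careful person would: the job done as asked, in the order asked, and still so for the second after the job is handed in, with the robot touching nothing.
It also fails if it takes over 72 s, if anything falls off the work surface, if the arm or the gripper's body presses on something with over 40 N, if the wrist force passes 120 N, or if a joint passes its speed limit or range.

## Working session

There is one attempt and no reset: what is moved stays moved. The work goes in short steps, Python scripts to look and compute and a tool call to move; the robot and the scene stay as the last step left them, time stands still between calls to the robot, and variables do not carry over. Pictures are saved under pics/ and viewed, at most 10 in all, crops included, and the job is handed in when it is done.

Besides the shell and the picture viewer there is one more tool, called after "Emit:" by a JSON object that holds its "name" and its "arguments". move_arm: Moves the arm, as the interface text tells. Its arguments: {"type":"object","properties":{"moves":{"type":"array"},"newtons":{"type":"number"}},"required":["moves"]}

```bash
mkdir -p pics; cat > h.py <<'E'
import numpy as np, cv2
from workcell import env
def cam(n,save=None):
    c=env.read_camera(n)
    if save: cv2.imwrite('pics/'+save,c['pixels'][:,:,::-1])
    R=cv2.Rodrigues(np.array(c['rvec'],float))[0]
    return np.array(c['camera_matrix']),R,np.array(c['tvec'],float).ravel(),c['pixels']
def ray(c,uv):
    K,R,t=c[:3]; d=R.T@np.linalg.inv(K)@np.array([uv[0],uv[1],1.]); return -R.T@t,d/np.linalg.norm(d)
def atz(c,uv,z):
    o,d=ray(c,uv); return o+d*(z-o[2])/d[2]
def tri(rs):
    A=0;b=0
    for o,d in rs:
        P=np.eye(3)-np.outer(d,d); A=A+P; b=b+P@o
    x=np.linalg.solve(A,b); return x,[np.linalg.norm(np.cross(x-o,d)) for o,d in rs]
def proj(c,p):
    K,R,t=c[:3]; q=K@(R@np.array(p)+t); return q[:2]/q[2]
E
python3 - <<'E'
from h import *
a=cam('top','top1.png');b=cam('scene','scene1.png')
for c in(a,b): print(c[0].tolist(),(-c[1].T@c[2]))
print(env.get_state())
np.savez('c1.npz',**{k+str(i):v for k,c in(('t',a),('s',b)) for i,v in enumerate(c)})
E
```

```text
[[435.91490264320896, 0.0, 319.1316054484447], [0.0, 435.91490264320896, 243.3276583308982], [0.0, 0.0, 1.0]] [ 0.52798409 -0.00577358  1.04737668]
[[599.5939194406832, 0.0, 321.36848031585976], [0.0, 599.5939194406832, 233.4033961646553], [0.0, 0.0, 1.0]] [ 1.76780564 -0.32267239  1.12142634]
{'clock': 0.1, 'joint_pos': array([-1.34660188e+00,  3.13913949e-01,  4.51326622e-02,  1.30358265e+00,
        1.25754574e-05,  1.43120964e+00]), 'qvel': array([-0.00119983, -0.00198088,  0.00154552, -0.00069792,  0.00299736,
       -0.00053935]), 'tau': array([ 1.39921827e-03, -4.81723559e+01,  2.99244404e+01,  1.26812179e-02,
       -3.18362036e-04,  1.74999514e-05]), 'tcp_pos': array([ 0.2044995 , -0.53696187,  0.23852086]), 'orientation': array([-7.83368083e-04,  9.83503166e-01,  1.80889215e-01, -2.68659332e-05]), 'wrist_force': array([-0.72663311,  0.61521636,  0.57757609]), 'ft_torque': array([-0.03455004,  0.00973135,  0.00673672]), 'grip_force': 0.0, 'finger_gap': 0.08572055994677957}
```

View pics/top1.png

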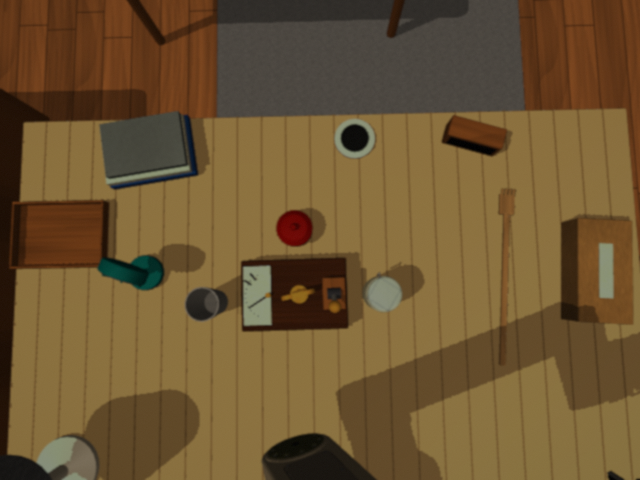

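View pics/scene1.png

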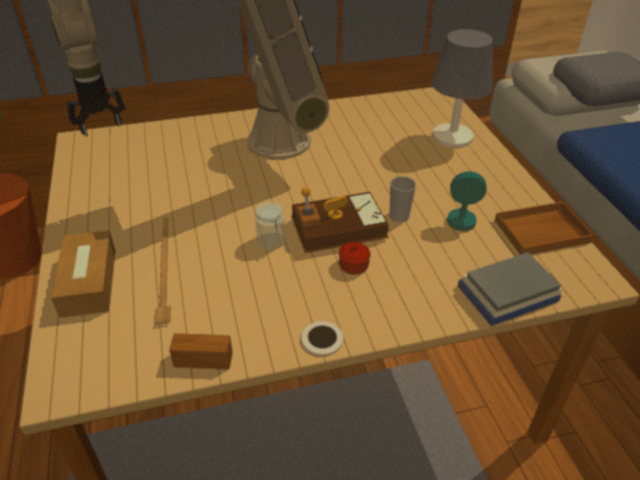

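The top view (up is +x, left is +y) shows the box at about (295,295). The gauge is on its left, the key at (299,295) and the lever at (334,295). The tumbler is at (204,304), the jar at (383,294) and the trinket box at (294,228). Next I'll enlarge both views.

```bash
python3 - <<'E'
import cv2
a=cv2.imread('pics/top1.png')[250:340,235:355]; b=cv2.imread('pics/scene1.png')[175:265,275:395]
for n,i in(('top1c',a),('scene1c',b)):
    i=cv2.resize(i,None,fx=6.5,fy=6.5,interpolation=cv2.INTER_CUBIC); i=cv2.convertScaleAbs(i,alpha=1.3)
    cv2.imwrite(f'pics/{n}.png',i)
E
```

```text
(no output)
```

View pics/top1c.png

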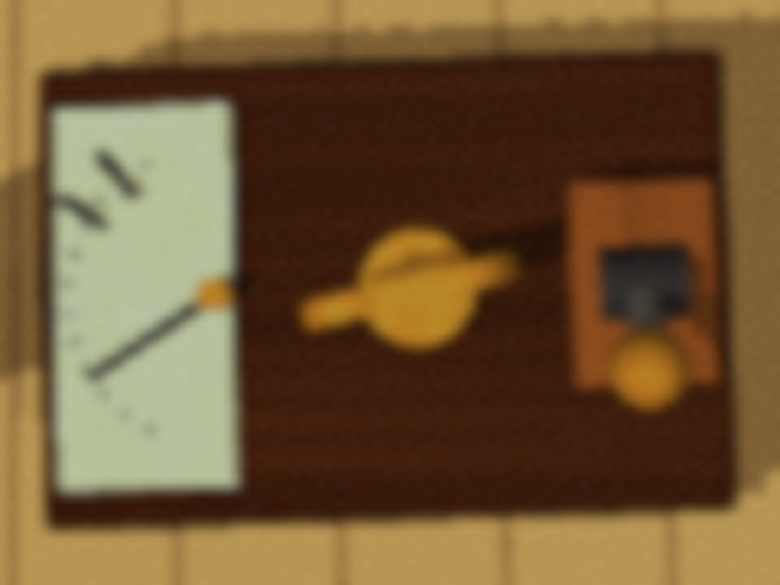

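View pics/scene1c.png

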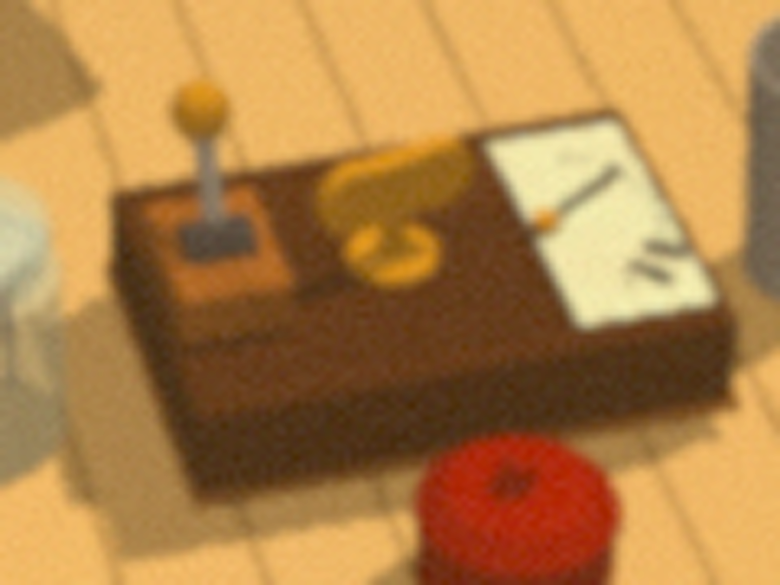

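The top crop shows the gauge pivot at (213,292), the key bow from (305,315) to (515,262), the ball at (648,370), and the near top corners at (50,525) and (733,505). The scene crop shows the ball at (201,108), the pivot at (546,220), the bow's top edge from about (320,185) to (470,150), and the top corners at (115,195), (615,112), (735,320) and (190,415).

```bash
cat > fit.py <<'E'
from h import *
from scipy.optimize import least_squares
z=np.load('c1.npz'); T=[z[f't{i}'] for i in range(3)]; S=[z[f's{i}'] for i in range(3)]
tc=lambda u,v:((u+.5)/6.5-.5+235,(v+.5)/6.5-.5+250)
sc=lambda u,v:((u+.5)/6.5-.5+275,(v+.5)/6.5-.5+175)
pt={'ball':((648,370),(201,108)),'pivot':((213,292),(546,220)),'nearL':((50,525),(615,112)),'nearR':((733,505),(115,195)),'key':((413,288),(395,195))}
for k,(a,b) in pt.items():
    x,e=tri([ray(T,tc(*a)),ray(S,sc(*b))]); print(k,x.round(4),np.round(e,4))
obs=[(T,tc(50,525),(-.08,.12,.06)),(T,tc(733,505),(-.08,-.12,.06)),(S,sc(615,112),(-.08,.12,.06)),(S,sc(115,195),(-.08,-.12,.06)),(S,sc(735,320),(.08,.12,.06)),(S,sc(190,415),(.08,-.12,.06)),(T,tc(213,292),(0,.058,.066)),(S,sc(546,220),(0,.058,.066))]
def w(p,q): c,s=np.cos(p[2]),np.sin(p[2]); return np.array([p[0]+c*q[0]-s*q[1],p[1]+s*q[0]+c*q[1],q[2]])
r=least_squares(lambda p:np.concatenate([proj(c,w(p,q))-uv for c,uv,q in obs]),[.41,.05,0],loss='soft_l1')
print(r.x,r.fun.reshape(-1,2).round(1).tolist())
p=r.x
print('key',w(p,(0,-.012,.1)),'leverpivot',w(p,(0,-.09,.082)),'tip0',w(p,(-.029,-.09,.135)))
for h in(.1,.117):
  a,b=atz(T,tc(305,315),h),atz(T,tc(515,262),h); d=a-b; print('bow',(a+b)/2,np.hypot(*d[:2]),'dir',np.arctan2(d[1],d[0]),'v',(p[2]-np.arctan2(d[1],d[0]))%np.pi)
a,b=atz(T,tc(213,292),.066),atz(T,tc(90,376),.066);d=b-a;print('ptr',np.hypot(*d[:2]),'gauge',(p[2]+np.pi-np.arctan2(d[1],d[0]))%(2*np.pi))
for n,u in(('tumbler',(204,304)),('jar',(383,294)),('trinket',(294,228))): print(n,atz(T,u,.1))
E
python3 fit.py
```

```text
ball [ 0.4827 -0.0201  0.1363] [0.0002 0.0002]
pivot [0.5084 0.1279 0.0669] [0.0004 0.0004]
nearL [0.4292 0.1862 0.0574] [0.0004 0.0004]
nearR [ 0.4325 -0.0487  0.0573] [0.0006 0.0006]
key [0.5093 0.0578 0.0949] [0.0003 0.0003]
[0.50999294 0.06887218 0.01111658] [[-0.9, 0.4], [1.3, 0.5], [0.7, -0.9], [-1.4, -0.8], [1.1, 0.6], [0.7, 0.8], [0.7, -0.4], [-0.1, 0.5]]
key [0.51012634 0.05687293 0.1       ] leverpivot [ 0.51099341 -0.02112226  0.082     ] tip0 [ 0.4819952  -0.02144463  0.135     ]
bow [0.5091686  0.05809934 0.1       ] 0.07199436344037954 dir 1.7990760119790055 v 1.3536332172527452
bow [0.50950623 0.05695319 0.117     ] 0.07070247585187871 dir 1.7990760119790064 v 1.3536332172527443
ptr 0.05097986741321079 gauge 1.0008362347956603
tumbler [0.49110786 0.2613513  0.1       ]
jar [ 0.50588059 -0.12588756  0.1       ]
trinket [0.653017   0.06423967 0.1       ]
```

The points agree with each other: ball height is 0.136 (expected 0.135), pivot 0.067 and bow length 72 mm. The bow puts the key at about 1.35 rad, so it needs about 3.25 rad clockwise. The pointer-to-bar angles confirm this. I'll go above the key first, turning the long way so joint 6 has room.

Emit:
{"name": "move_arm", "arguments": {"moves": [0.035, 0.035, 0.02, 0.12, 0.085, 0.07, 0.07, 0.02, 0.24, 0.085, 0.1, 0.11, 0.02, 0.36, 0.085, 0.13, 0.15, 0.02, 0.48, 0.085, 0.16, 0.19, 0.02, 0.6, 0.085, 0.19, 0.23, 0.02, 0.72, 0.085, 0.21, 0.27, 0.02, 0.84, 0.085, 0.23, 0.31, 0.02, 0.96, 0.085, 0.25, 0.35, 0.02, 1.08, 0.085, 0.26, 0.39, 0.02, 1.2, 0.085, 0.27, 0.43, 0.02, 1.32, 0.085, 0.28, 0.46, 0.02, 1.44, 0.085], "newtons": 25}}

```text
clock: 1.1
tcp_pos: [0.4691, -0.1214, 0.259]
orientation: [-0.0, 0.618, 0.786, -0.0]
wrist_force: [1.5, -0.3, -0.2]
finger_gap: 0.085
grip_force: 0.0
```

Emit:
{"name": "move_arm", "arguments": {"moves": [0.01, 0.03, 0, 0.12, 0.085, 0.015, 0.06, 0, 0.24, 0.085, 0.02, 0.09, 0, 0.36, 0.085, 0.0245, 0.12, 0, 0.48, 0.085, 0.0245, 0.134, 0, 0.6, 0.085, 0.0245, 0.134, 0, 0.72, 0.085, 0.0245, 0.134, 0, 0.84, 0.085, 0.0245, 0.134, 0, 0.96, 0.085, 0.0245, 0.134, 0, 1.08, 0.085, 0.0245, 0.134, 0, 1.2, 0.085, 0.0245, 0.134, 0, 1.32, 0.085, 0.0245, 0.134, 0, 1.44, 0.085]}}

```text
clock: 2.1
tcp_pos: [0.4931, 0.0106, 0.2589]
orientation: [-0.001, -0.054, 0.999, 0.0]
wrist_force: [0.8, 0.8, -0.0]
finger_gap: 0.0849
grip_force: 0.0
```

Emit:
{"name": "move_arm", "arguments": {"moves": [0, 0, 0, 0.12, 0.085, 0, 0, 0, 0.24, 0.085, 0, 0, 0, 0.36, 0.085, 0, 0, 0, 0.48, 0.085, 0, 0, 0, 0.6, 0.085, 0, 0, 0, 0.72, 0.085, 0, 0, 0, 0.84, 0.085, 0, 0, 0, 0.96, 0.085, 0, 0, 0, 1.08, 0.085, 0, 0, 0, 1.2, 0.085, 0, 0, 0, 1.32, 0.085, 0, 0, 0, 1.44, 0.085]}}

```text
clock: 3.1
tcp_pos: [0.493, 0.0106, 0.2589]
orientation: [-0.0, -0.699, 0.715, 0.0]
wrist_force: [0.3, -0.0, -0.8]
finger_gap: 0.085
grip_force: 0.0
```

Emit:
{"name": "move_arm", "arguments": {"moves": [0, 0, -0.03, 0.12, 0.085, 0, 0, -0.06, 0.25, 0.085, 0, 0, -0.08, 0.25, 0.085, 0, 0, -0.08, 0.25, 0.085]}}

```text
clock: 3.43
tcp_pos: [0.4901, 0.011, 0.1748]
orientation: [0.002, 0.781, -0.625, -0.004]
wrist_force: [-0.5, 0.9, -0.9]
finger_gap: 0.085
grip_force: 0.0
```

```bash
python3 - <<'E'
from h import *
s=env.get_state();print(s['joint_pos'].round(3),s['tcp_pos'],s['orientation'])
w=cam('wrist','w1.png'); print(-w[1].T@w[2])
for n,p in(('ax',(.5095,.057,.117)),('end',(.5095+.037*np.cos(1.799),.057+.037*np.sin(1.799),.1)),('end2',(.5095-.037*np.cos(1.799),.057-.037*np.sin(1.799),.1))): print(n,proj(w,p))
np.savez('w1.npz',K=w[0],R=w[1],t=w[2])
E
```

```text
[-0.141  0.188 -0.28   1.111 -0.    -1.934] [0.49006454 0.01099867 0.17482949] [ 0.00219435  0.78089794 -0.62464392 -0.00368356]
[ 0.5081572  -0.06860802  0.30918668]
ax [271.25252802 324.74507428]
end [276.89445052 357.33867547]
end2 [271.64155461 258.99313285]
```

View pics/w1.png

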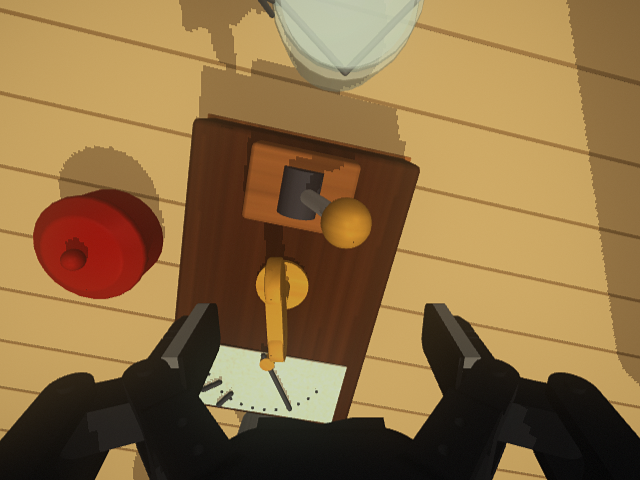

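The wrist view shows the bow seen edge-on, from (275,258) to (277,360), within about 3 px of my projection. The jaws are parallel to it. I'll shift above the key axis, descend and pinch.

Emit:
{"name": "move_arm", "arguments": {"moves": [0.01, 0.023, 0, 0.01, 0.085, 0.019, 0.046, 0, 0.01, 0.085, 0.019, 0.046, 0, 0.01, 0.085, 0.019, 0.046, 0, 0.01, 0.085]}}

```text
clock: 3.82
tcp_pos: [0.5135, 0.0572, 0.1809]
orientation: [-0.001, 0.784, -0.62, 0.001]
wrist_force: [0.1, -0.0, -0.1]
finger_gap: 0.0853
grip_force: 0.0
```

```bash
python3 - <<'E'
from h import *
s=env.get_state();print(s['joint_pos'].round(3),s['tcp_pos'],s['orientation'],s['wrist_force'],s['ft_torque'])
E
```

```text
[-0.044  0.225 -0.217  1.126 -0.    -1.848] [0.51348698 0.05720106 0.18085494] [-5.15245700e-04  7.84466064e-01 -6.20170867e-01  9.08207570e-04] [ 0.08309988 -0.04553333 -0.09765897] [ 0.04346123  0.03346906 -0.02936103]
```

Emit:
{"name": "move_arm", "arguments": {"moves": [-0.0045, 0, -0.02, 0, 0.085, -0.0045, 0, -0.045, 0, 0.085, -0.0045, 0, -0.065, 0, 0.085, -0.0045, 0, -0.086, 0, 0.085, -0.0045, 0, -0.086, 0, 0.085, -0.0045, 0, -0.086, 0, 0.03, -0.0045, 0, -0.086, 0, 0.03, -0.0045, 0, -0.086, 0, 0.03, -0.0045, 0, -0.086, 0, 0.02, -0.0045, 0, -0.086, 0, 0.02], "newtons": 20}}

```text
clock: 4.65
tcp_pos: [0.5087, 0.0564, 0.0945]
orientation: [-0.001, 0.784, -0.621, 0.001]
wrist_force: [-0.5, -0.1, -0.4]
finger_gap: 0.0252
grip_force: 0.0
```

Emit:
{"name": "move_arm", "arguments": {"moves": [0, 0, 0, 0, 0.015, 0, 0, 0, 0, 0.01, 0, 0, 0, 0, 0.006, 0, 0, 0, 0, 0.004, 0, 0, 0, 0, 0.004, 0, 0, 0, 0, 0.004]}}

```text
clock: 5.15
tcp_pos: [0.5092, 0.0567, 0.0941]
orientation: [-0.001, 0.784, -0.621, 0.001]
wrist_force: [3.7, 1.1, 5.2]
finger_gap: 0.0096
grip_force: 23.2
```

Gripped at a 9.6 mm gap with small wrist forces. First part turn is about 1.2 rad clockwise (negative z).

Emit:
{"name": "move_arm", "arguments": {"moves": [0, 0, 0, -0.05, 0.004, 0, 0, 0, -0.15, 0.004, 0, 0, 0, -0.25, 0.004, 0, 0, 0, -0.35, 0.004, 0, 0, 0, -0.45, 0.004, 0, 0, 0, -0.55, 0.004, 0, 0, 0, -0.65, 0.004, 0, 0, 0, -0.75, 0.004, 0, 0, 0, -0.85, 0.004, 0, 0, 0, -0.95, 0.004, 0, 0, 0, -1.0, 0.004, 0, 0, 0, -1.0, 0.004]}}

```text
clock: 6.15
tcp_pos: [0.5088, 0.0568, 0.0941]
orientation: [0.001, -0.39, 0.921, -0.0]
wrist_force: [2.2, 0.5, 6.3]
finger_gap: 0.0097
grip_force: 23.4
```

```bash
python3 - <<'E'
from h import *
s=env.get_state();print(s['joint_pos'].round(3),s['tcp_pos'],s['orientation'],s['wrist_force'],s['ft_torque'],s['finger_gap'])
a=cam('top');b=cam('scene')
f=lambda i:cv2.resize(i[:,:,::-1],None,fx=4,fy=4,interpolation=cv2.INTER_CUBIC)
cv2.imwrite('pics/m1.png',np.hstack([f(a[3][240:340,230:330]),f(b[3][165:265,295:395])]))
E
```

```text
[-0.046  0.284 -0.367  0.917  0.001 -0.846] [0.50875788 0.05679802 0.09411584] [ 9.90465592e-04 -3.89592448e-01  9.20986823e-01 -1.23149456e-04] [2.23985529 0.53442091 6.33423323] [ 0.34536049 -0.32103445 -0.08267039] 0.009719884807010356
```

View pics/m1.png

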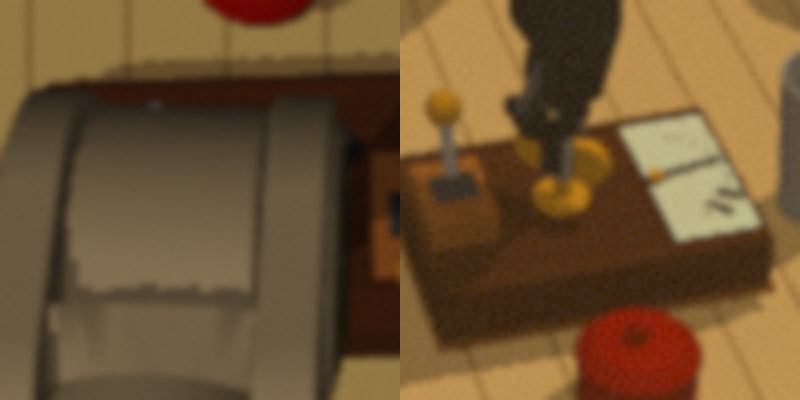

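The scene half shows the pointer advanced, with its tip at (718,157) and pivot at (655,176), still short of the bars at about (725,200). The top view is blocked by the arm. Two more part turns follow.

Emit:
{"name": "move_arm", "arguments": {"moves": [0, 0, 0, -0.05, 0.004, 0, 0, 0, -0.15, 0.004, 0, 0, 0, -0.25, 0.004, 0, 0, 0, -0.35, 0.004, 0, 0, 0, -0.45, 0.004, 0, 0, 0, -0.55, 0.004, 0, 0, 0, -0.65, 0.004, 0, 0, 0, -0.75, 0.004, 0, 0, 0, -0.85, 0.004, 0, 0, 0, -0.95, 0.004, 0, 0, 0, -1.05, 0.004, 0, 0, 0, -1.1, 0.004]}}

```text
clock: 7.25
tcp_pos: [0.5086, 0.0572, 0.0941]
orientation: [0.001, 0.15, 0.989, 0.001]
wrist_force: [2.1, 3.4, 7.2]
finger_gap: 0.0099
grip_force: 23.4
```

Emit:
{"name": "move_arm", "arguments": {"moves": [0, 0, 0, -0.05, 0.004, 0, 0, 0, -0.15, 0.004, 0, 0, 0, -0.25, 0.004, 0, 0, 0, -0.35, 0.004, 0, 0, 0, -0.45, 0.004, 0, 0, 0, -0.55, 0.004, 0, 0, 0, -0.65, 0.004, 0, 0, 0, -0.75, 0.004, 0, 0, 0, -0.85, 0.004, 0, 0, 0, -0.95, 0.004, 0, 0, 0, -1.05, 0.004, 0, 0, 0, -1.15, 0.004]}}

```text
clock: 8.25
tcp_pos: [0.509, 0.0574, 0.0941]
orientation: [0.0, 0.664, 0.748, 0.002]
wrist_force: [3.7, 3.8, 6.0]
finger_gap: 0.0099
grip_force: 23.3
```

```bash
cat > g.py <<'E'
from h import *
import sys
s=env.get_state();print(s['joint_pos'].round(3),s['tcp_pos'],s['orientation'],s['finger_gap'])
b=cam('scene')
f=lambda i:cv2.resize(i[:,:,::-1],None,fx=10,fy=10,interpolation=cv2.INTER_CUBIC)
cv2.imwrite('pics/'+sys.argv[1],f(b[3][180:235,325:395]))
E
python3 g.py m2.png
```

```text
[-0.046  0.284 -0.367  0.917  0.002  1.406] [0.50897959 0.05742184 0.09411416] [3.43633979e-04 6.63727916e-01 7.47972513e-01 1.50190700e-03] 0.009921902008279962
```

View pics/m2.png

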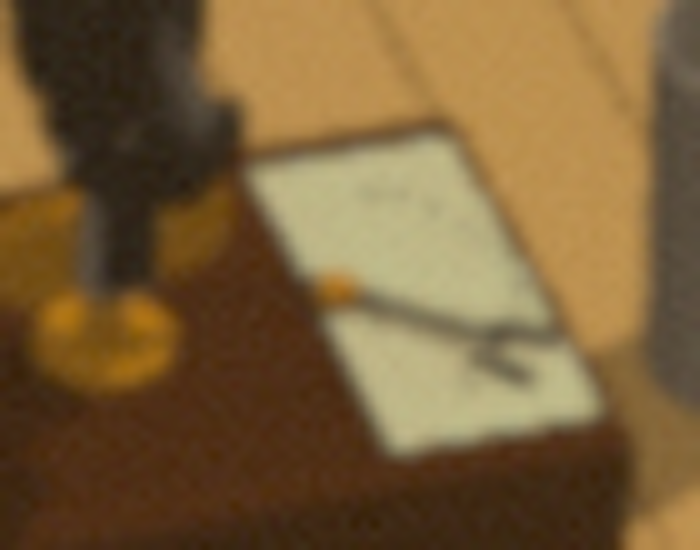

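The pointer, from (338,290) to about (480,332), lies between the bars or just past the first one at (525,335). The second bar is at (505,368). I'll work out the angle.

```bash
python3 - <<'E'
from fit import *
m=lambda u,v:((u+.5)/10-.5+325,(v+.5)/10-.5+180)
print('---')
for z in(.064,.068):
  o=atz(S,m(338,290),z+.002)
  f=lambda q:(lambda d:(round(float(p[2]+np.pi-np.arctan2(d[1],d[0])),3),round(float(np.hypot(*d[:2])),3)))(q-o)
  print([f(atz(S,m(*u),z)) for u in((440,318),(470,328),(480,333))],'bars',[f(atz(S,m(*u),z)) for u in((525,335),(555,338),(505,368),(530,382))])
# predicted pixels for pointer at gauge g
for g in(1.68,1.76,1.84,2.0):
  a=p[2]+np.pi-(g+.45); c=w(p,(0,.058,.066)); print(g,[((proj(S,c+np.array([r*np.cos(a),r*np.sin(a),0]))-(325,180))*10).round() for r in(0,.03,.05)])
E
```

```text
ball [ 0.4827 -0.0201  0.1363] [0.0002 0.0002]
pivot [0.5084 0.1279 0.0669] [0.0004 0.0004]
nearL [0.4292 0.1862 0.0574] [0.0004 0.0004]
nearR [ 0.4325 -0.0487  0.0573] [0.0006 0.0006]
key [0.5093 0.0578 0.0949] [0.0003 0.0003]
[0.50999294 0.06887218 0.01111658] [[-0.9, 0.4], [1.3, 0.5], [0.7, -0.9], [-1.4, -0.8], [1.1, 0.6], [0.7, 0.8], [0.7, -0.4], [-0.1, 0.5]]
key [0.51012634 0.05687293 0.1       ] leverpivot [ 0.51099341 -0.02112226  0.082     ] tip0 [ 0.4819952  -0.02144463  0.135     ]
bow [0.5091686  0.05809934 0.1       ] 0.07199436344037954 dir 1.7990760119790055 v 1.3536332172527452
bow [0.50950623 0.05695319 0.117     ] 0.07070247585187871 dir 1.7990760119790064 v 1.3536332172527443
ptr 0.05097986741321079 gauge 1.0008362347956603
tumbler [0.49110786 0.2613513  0.1       ]
jar [ 0.50588059 -0.12588756  0.1       ]
trinket [0.653017   0.06423967 0.1       ]
---
[(2.177, 0.03), (2.215, 0.039), (2.24, 0.043)] bars [(2.164, 0.055), (2.141, 0.063), (2.458, 0.056), (2.477, 0.064)]
[(2.177, 0.03), (2.214, 0.039), (2.24, 0.043)] bars [(2.164, 0.055), (2.141, 0.063), (2.458, 0.055), (2.476, 0.064)]
1.68 [array([335., 289.]), array([438., 309.]), array([507., 322.])]
1.76 [array([335., 289.]), array([436., 314.]), array([504., 330.])]
1.84 [array([335., 289.]), array([433., 319.]), array([499., 338.])]
2.0 [array([335., 289.]), array([425., 328.]), array([486., 354.])]
```

The bars read 2.15 and 2.47 and the pointer about 2.22, so it is inside but near the lower bar. I'll add 0.15 rad, then release and lift.

Emit:
{"name": "move_arm", "arguments": {"moves": [0, 0, 0, -0.08, 0.004, 0, 0, 0, -0.15, 0.004, 0, 0, 0, -0.15, 0.004, 0, 0, 0, -0.15, 0.004, 0, 0, 0, -0.15, 0.02, 0, 0, 0, -0.15, 0.04, 0, 0, 0, -0.15, 0.05, 0, 0, 0, -0.15, 0.05, 0, 0, 0, -0.15, 0.05]}}

```text
clock: 9.05
tcp_pos: [0.5072, 0.0564, 0.0928]
orientation: [-0.0, 0.717, 0.697, -0.001]
wrist_force: [0.4, 0.2, 1.4]
finger_gap: 0.0498
grip_force: 0.0
```

Emit:
{"name": "move_arm", "arguments": {"moves": [0, 0, 0.02, 0, 0.05, 0, 0, 0.05, 0, 0.05, 0, 0, 0.085, 0, 0.04, -0.04, -0.03, 0.11, 0, 0.02, -0.08, -0.055, 0.11, 0, 0.0, -0.12, -0.078, 0.11, 0, 0.0, -0.12, -0.078, 0.11, 0, 0.0, -0.12, -0.078, 0.11, 0, 0.0, -0.12, -0.078, 0.11, 0, 0.0]}}

```text
clock: 9.8
tcp_pos: [0.3871, -0.022, 0.2036]
orientation: [0.0, 0.717, 0.697, 0.0]
wrist_force: [0.3, 0.2, 0.2]
finger_gap: -0.0001
grip_force: 0.0
```

```bash
cat > g.py <<'E'
from h import *
import sys
s=env.get_state();print(s['joint_pos'].round(3),s['tcp_pos'],s['orientation'],s['finger_gap'])
b=cam('scene');a=cam('top')
f=lambda i:cv2.resize(i[:,:,::-1],None,fx=5,fy=5,interpolation=cv2.INTER_CUBIC)
cv2.imwrite('pics/'+sys.argv[1],np.vstack([f(b[3][180:240,275:395]),f(a[3][257:317,235:355])]))
E
python3 g.py m3.png
```

```text
[-0.265 -0.035 -0.452  1.153  0.     1.335] [ 0.38713178 -0.0219898   0.20359555] [4.15335234e-04 7.17337039e-01 6.96726157e-01 2.47463976e-04] -0.00012845577540639993
```

View pics/m3.png

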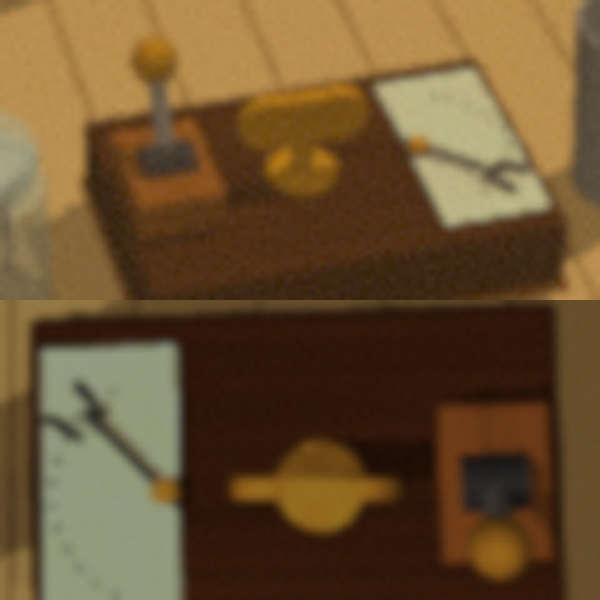

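The key is free and the bow now lies along the box's y axis (about 4.7 rad). The pointer, from (165,490) to (93,410), looks close to the second bar. I'll measure it precisely by sampling intensities on arcs in the top view.

```bash
cat > arc.py <<'E'
from fit import *
print('---')
for name in('top','scene'):
    fr=[cam(name) for _ in range(6)]; c=fr[0]; im=np.mean([f[3].astype(np.float32).mean(2) for f in fr],0)
    for dz,rs in((.066,(.015,.02,.025,.03,.035,.04)),(.063,(.055,.058,.062))):
        o=w(p,(0,.058,dz)); A=np.arange(1.7,2.9,.01)
        for r in rs:
            q=np.array([proj(c,o+r*np.array([np.cos(p[2]+np.pi-a),np.sin(p[2]+np.pi-a),0])) for a in A],np.float32)
            v=cv2.remap(im,q[:,:1],q[:,1:],cv2.INTER_CUBIC).ravel(); d=np.median(v)-v
            pk=[i for i in range(2,len(d)-2) if d[i]==d[max(0,i-8):i+9].max() and d[i]>12]
            print(name,r,[(round(float(A[i]),2),int(d[i])) for i in pk])
E
python3 arc.py | sed '1,/---/d'
```

```text
top 0.015 [(2.3, 53)]
top 0.02 [(2.32, 63)]
top 0.025 [(2.33, 67)]
top 0.03 [(2.34, 69)]
top 0.035 [(2.34, 68)]
top 0.04 [(2.35, 74)]
top 0.055 [(2.12, 66), (2.44, 64)]
top 0.058 [(2.12, 63), (2.44, 69)]
top 0.062 [(1.75, 80), (2.11, 43), (2.44, 36)]
scene 0.015 [(2.35, 19)]
scene 0.02 [(2.36, 34)]
scene 0.025 [(2.35, 40)]
scene 0.03 [(2.35, 52)]
scene 0.035 [(2.35, 53)]
scene 0.04 [(2.35, 57)]
scene 0.055 [(2.1, 43), (2.42, 45)]
scene 0.058 [(2.09, 33), (2.43, 32)]
scene 0.062 [(2.04, 41)]
```

The pointer reads 2.35 between bars at 2.115 and 2.435. That makes the gauge about 1.91 and the key about 4.75, safely in the zone. For the lever, I'll turn the closed fingers side-on and lower them on the near side of the ball.

Emit:
{"name": "move_arm", "arguments": {"moves": [0, 0, 0, 0.12, 0, 0, 0, 0, 0.24, 0, 0, 0, 0, 0.36, 0, 0, 0, 0, 0.48, 0, 0, 0, 0, 0.6, 0, 0, 0, 0, 0.72, 0, 0, 0, 0, 0.84, 0, 0, 0, 0, 0.96, 0, 0, 0, 0, 1.08, 0, 0, 0, 0, 1.2, 0, 0, 0, 0, 1.32, 0, 0, 0, 0, 1.44, 0]}}

```text
clock: 11.5
tcp_pos: [0.3879, -0.0215, 0.2033]
orientation: [0.0, 0.076, 0.997, 0.0]
wrist_force: [-0.5, 0.8, 0.3]
finger_gap: -0.0004
grip_force: 0.0
```

Emit:
{"name": "move_arm", "arguments": {"moves": [0.02, 0.001, -0.02, 0.12, 0, 0.04, 0.001, -0.04, 0.15, 0, 0.043, 0.001, -0.06, 0.15, 0, 0.043, 0.001, -0.072, 0.15, 0, 0.043, 0.001, -0.072, 0.15, 0, 0.043, 0.001, -0.072, 0.15, 0]}}

```text
clock: 12.0
tcp_pos: [0.4302, -0.0203, 0.1309]
orientation: [-0.001, 0.004, 1.0, 0.0]
wrist_force: [-0.3, 0.3, 1.1]
finger_gap: 0.0001
grip_force: 0.0
```

Emit:
{"name": "move_arm", "arguments": {"moves": [0.01, 0, 0, 0, 0, 0.02, 0, 0, 0, 0, 0.03, 0, 0, 0, 0, 0.038, 0, 0, 0, 0, 0.046, 0, 0, 0, 0, 0.054, 0, 0, 0, 0, 0.062, 0, 0, 0, 0, 0.07, 0, 0, 0, 0, 0.078, 0, 0, 0, 0, 0.082, 0, 0, 0, 0, 0.082, 0, 0, 0, 0]}}

```text
clock: 12.92
tcp_pos: [0.514, -0.0205, 0.1311]
orientation: [0.0, 0.004, 1.0, 0.0]
wrist_force: [-0.1, 0.5, -0.9]
finger_gap: 0.0002
grip_force: 0.0
```

```bash
python3 g.py m4.png
```

```text
[-0.196  0.257 -0.305  1.009  0.    -0.189] [ 0.51404099 -0.0205443   0.13108518] [2.71686633e-04 3.83093969e-03 9.99992625e-01 2.69976066e-05] 0.00017604785510391606
```

View pics/m4.png

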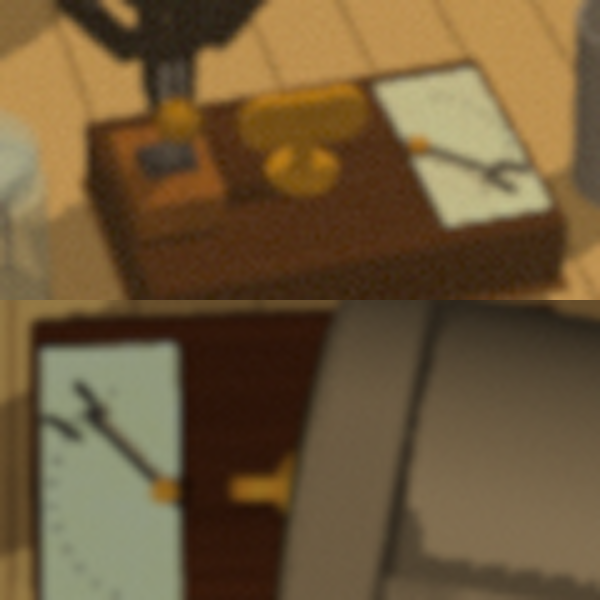

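The ball has swung over, to (178,118) in the scene half, with the fingers behind it. The force is about zero, so it isn't against its stop yet. I'll ease further.

Emit:
{"name": "move_arm", "arguments": {"moves": [0.002, 0, 0, 0, 0, 0.004, 0, 0, 0, 0, 0.004, 0, 0, 0, 0]}}

```text
clock: 13.27
tcp_pos: [0.5153, -0.0204, 0.1312]
orientation: [-0.002, 0.004, 1.0, -0.0]
wrist_force: [-4.0, -0.5, 1.9]
finger_gap: 0.0001
grip_force: 2.4
```

```bash
cat > ball.py <<'E'
from fit import *
c=cam('scene')
print('--',env.get_state()['wrist_force'])
h=cv2.cvtColor(c[3],cv2.COLOR_RGB2HSV)
m=cv2.inRange(h,(14,150,110),(30,255,255)); m[:,:300]=0;m[:,319:]=0;m[:185]=0;m[:225]*=1;m[225:]=0
v,u=np.nonzero(m); print(len(u),u.mean(),v.mean(),u.min(),u.max(),v.min(),v.max())
for q in(.9,.95,1.):
    a=(q-.5)*2*.5687; L=.0605; print(q,proj(c,w(p,(L*np.sin(a)*.029/.0326,-.09,.082+L*np.cos(a)+.0))).round(1), w(p,(.029*(q-.5)*2,-.09,.135)).round(4))
print(proj(c,w(p,(.029,-.09,.135))),proj(c,w(p,(.026,-.09,.136))))
E
python3 ball.py | sed -n '/--/,$p'
```

```text
-- [-4.87656157 -0.92043887  2.42915216]
186 309.994623655914 209.2311827956989 300 318 185 220
0.9 [309.9 202.5] [ 0.5342 -0.0209  0.135 ]
0.95 [310.1 203.6] [ 0.5371 -0.0208  0.135 ]
1.0 [310.4 204.7] [ 0.54   -0.0208  0.135 ]
[310.3977708  204.07776765] [310.11181949 203.11477968]
```

Emit:
{"name": "move_arm", "arguments": {"moves": [0.002, 0, 0, 0, 0, 0.004, 0, 0, 0, 0, 0.004, 0, 0, 0, 0]}}

```text
clock: 13.57
tcp_pos: [0.5157, -0.0204, 0.131]
orientation: [-0.005, 0.004, 1.0, -0.0]
wrist_force: [-16.0, -1.7, 10.8]
finger_gap: -0.0002
grip_force: 7.9
```

The force climbs to 16 N while the tool stays at x = 0.516, where I predicted the stop, so the lever is fully over. I'll back off and verify.

Emit:
{"name": "move_arm", "arguments": {"moves": [-0.01, 0, 0, 0, 0, -0.04, 0, 0, 0, 0, -0.08, 0, 0.01, 0, 0, -0.11, 0, 0.04, 0, 0, -0.13, -0.02, 0.08, 0, 0, -0.13, -0.04, 0.11, 0, 0, -0.13, -0.04, 0.11, 0, 0, -0.13, -0.04, 0.11, 0, 0]}}

```text
clock: 14.23
tcp_pos: [0.3927, -0.062, 0.2441]
orientation: [0.004, 0.005, 1.0, -0.001]
wrist_force: [0.4, 0.4, -1.2]
finger_gap: 0.0001
grip_force: 0.0
```

```bash
python3 g.py m5.png; python3 arc.py | sed '1,/---/d' | grep -E '0.03 |0.055'
```

```text
[-0.359 -0.039 -0.356  1.247  0.    -0.349] [ 0.3927423  -0.0619862   0.24412411] [ 0.00373448  0.00499337  0.99997984 -0.00120367] 8.421247682964017e-05
top 0.03 [(2.34, 68)]
top 0.055 [(2.12, 66), (2.44, 64)]
scene 0.03 [(2.35, 52)]
scene 0.055 [(2.1, 44), (2.42, 46)]
```

View pics/m5.png

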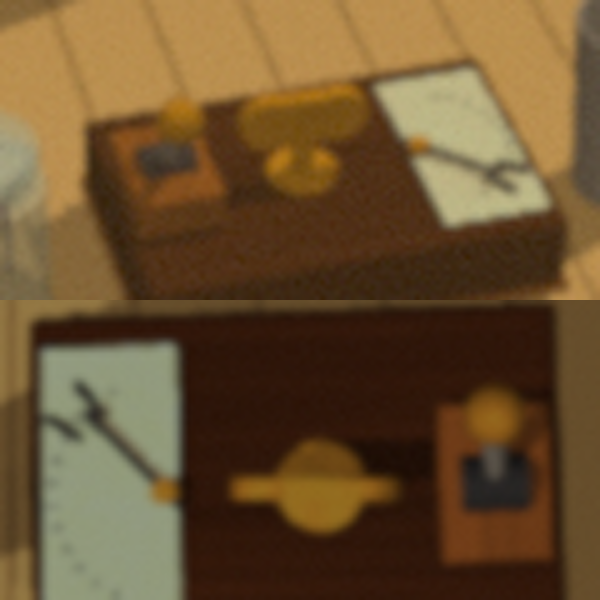

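The ball now leans to the far side. Its scene pixel is (311,203.8), against a predicted (310.4,204.1) at full swing. The pointer is unchanged between the bars, so I'm handing in.

```bash
python3 -c "
from workcell import env
print(env.hand_in())"
```

```text
the job is handed in; nothing more can be done
None
```

The job is handed in: the key is wound and released with the pointer between the two bars (gauge about 1.9, key about 4.75), the start lever is fully over to its far stop, and the other things on the nightstand were left alone, in about 15 s of the 72 s allowed.

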